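Put the dry serving board away in the rack slot that fits it

TASK

Take the serving board out of the blue-marked bay of the drying stand and hang it in the slotted wooden rack, in the narrowest slot that takes its blade, which you can find by trying it gently along the slots from the narrow end, never forcing it. Lower it (no dropping) until both its shoulders rest on the rack's top, upright and roughly centred along the slot; in a wider slot the shoulders would sink in too. Let go, leave the other two boards drying, and do not disturb the oil bottle or the mug.

Things in the scene. Friction and masses are not known exactly. Their poses are not given: they have to be found in the camera images.
- rack: fixed rigid brown wooden rack, 60 x 184 mm, 55 mm high, origin at underside centre, z up. Four slots along its x, 42 mm apart along y, open at both ends and top, 50 mm deep; from the +y end 9, 15, 21, 27 mm wide. A board's blade is 2 mm thinner than its own slot and 4 mm too thick for the next narrower one, which stops it within 5 mm of the rack's top; in its own slot it goes 35 mm down.
- slot1 (a point): the first and narrowest slot of the rack, 9 mm wide. Point: middle of its mouth, level with the rack's top. x along the slot, y across it.
- slot2 (a point): the second slot of the rack, 15 mm wide. Point: middle of its mouth, level with the rack's top. x along the slot, y across it.
- slot3 (a point): the third slot of the rack, 21 mm wide. Point: middle of its mouth, level with the rack's top. x along the slot, y across it.
- slot4 (a point): the fourth and widest slot of the rack, 27 mm wide. Point: middle of its mouth, level with the rack's top. x along the slot, y across it.
- stand: fixed grey metal drying stand, base 150 x 210 mm, 97 mm high, origin at underside centre, z up. End walls at x = +-62 mm (10 mm thick) carry the ends of the boards' rails, 88 mm above the counter, in notches 9 mm deep and 32 mm wide; three bays 70 mm apart along y. Boards lift straight up; between the walls fingers have free room.
- blue_bay (a point): the bay at the stand's -y end, painted blue, with a blue pad beneath. Point: where the origin (blade's lower edge) of the board in it is, 23 mm above the counter. The stand's y runs from this bay to bay3. Any of the three boards may be in it.
- bay2 (a point): the middle bay, same kind of point.
- bay3 (a point): the bay at the +y end, same kind of point.
- board_a: upright wooden serving board in three steps: pale blade 110 long (x), 35 high, half-round lower edge; pale shoulder part 6 mm thicker than the blade, 30 high; on top a dark grip rail 140 long, 30 thick (y), 36 high (65 to 101 mm above the origin). About 0.2 kg. Origin: middle of the blade's lower edge, z up. Blade thickness not marked: 7 to 19 mm; only the slots tell.
- board_b: another such board: same rail, heights and origin as board_a, another blade thickness.
- board_c: another such board: same rail, heights and origin as board_a, another blade thickness.
- oil: loose amber oil bottle, 60 mm across, 190 mm high. Origin: centre of the underside.
- mug: loose blue mug, 80 mm across, 90 mm high, handle to its +y. Origin: centre of the underside.
There are look-alikes about, which are no part of the job. Leave any pink or yellow look-alike of the board_b alone.

How it is judged:
On the way:
1. the board is lifted clear of the drying stand (height (world z) of any of board_a, board_b, board_c above 0.05 m), for 0.2 s.
At the end, for the whole second after the job is handed in: the board from the blue bay hangs in a slot by its shoulders, released and at rest: its lower edge 16 to 24 mm above the rack's underside, within 40 mm of the slot's middle lengthwise, upright and aligned with the slot within 0.08 rad; the other two boards within 15 mm of their bay points (((y of board_a in the frame of rack between -0.08 and 0.08 m and x of board_a in the frame of rack between -0.04 and 0.04 m and z of board_a in the frame of rack between 0.016 and 0.024 m and angle between the x axis of board_a and the x axis of rack, either way round below 0.08 rad and angle between board_a's own z axis and vertical below 0.08 rad and linear speed of board_a below 0.02 m/s) or (y of board_b in the frame of rack between -0.08 and 0.08 m and x of board_b in the frame of rack between -0.04 and 0.04 m and z of board_b in the frame of rack between 0.016 and 0.024 m and angle between the x axis of board_b and the x axis of rack, either way round below 0.08 rad and angle between board_b's own z axis and vertical below 0.08 rad and linear speed of board_b below 0.02 m/s) or (y of board_c in the frame of rack between -0.08 and 0.08 m and x of board_c in the frame of rack between -0.04 and 0.04 m and z of board_c in the frame of rack between 0.016 and 0.024 m and angle between the x axis of board_c and the x axis of rack, either way round below 0.08 rad and angle between board_c's own z axis and vertical below 0.08 rad and linear speed of board_c below 0.02 m/s)) and ((distance between board_a and bay2 below 0.015 m and distance between board_b and bay3 below 0.015 m) or (distance between board_a and bay2 below 0.015 m and distance between board_c and bay3 below 0.015 m) or (distance between board_b and bay2 below 0.015 m and distance between board_a and bay3 below 0.015 m) or (distance between board_b and bay2 below 0.015 m and distance between board_c and bay3 below 0.015 m) or (distance between board_c and bay2 below 0.015 m and distance between board_a and bay3 below 0.015 m) or (distance between board_c and bay2 below 0.015 m and distance between board_b and bay3 below 0.015 m))); the robot touches nothing.
It fails at once if a board is forced: pressed against the rack with more than 45 N (contact force between any of board_a, board_b, board_c and rack above 45 N).
It fails at once if a board is dropped: moves faster than 0.4 m/s while the fingers do not hold it ((linear speed of board_a above 0.4 m/s and contact force between the fingers and board_a below 0.2 N) or (linear speed of board_b above 0.4 m/s and contact force between the fingers and board_b below 0.2 N) or (linear speed of board_c above 0.4 m/s and contact force between the fingers and board_c below 0.2 N)).
It fails at once if one of the other two boards leaves its bay (moves more than 15 mm) (not ((distance between board_a and bay2 below 0.015 m and distance between board_b and bay3 below 0.015 m) or (distance between board_a and bay2 below 0.015 m and distance between board_c and bay3 below 0.015 m) or (distance between board_b and bay2 below 0.015 m and distance between board_a and bay3 below 0.015 m) or (distance between board_b and bay2 below 0.015 m and distance between board_c and bay3 below 0.015 m) or (distance between board_c and bay2 below 0.015 m and distance between board_a and bay3 below 0.015 m) or (distance between board_c and bay2 below 0.015 m and distance between board_b and bay3 below 0.015 m))).
It fails at once if the oil bottle or the mug is moved more than 30 mm (distance of any of oil, mug from where it was at the start of the episode above 0.03 m).
It also fails if it takes over 54 s, if anything falls off the work surface, if the arm or the gripper's body presses on something with over 40 N, if the wrist force passes 120 N, or if a joint passes its speed limit or range.

ROBOT

A 7-joint arm with a two-finger parallel gripper is mounted at the origin on the work surface. World frame = base frame: x ahead of the robot, y to its left, z up, the work surface at z = 0. Lengths are in m, angles in rad, forces in N, time in s.
With the tool pointing down it reaches from about 0.4 to 0.85 m from the base axis. Payload 10.4 kg.
Tool frame: the origin (TCP) lies on the centre line of the jaws, within the pads' length; the fingertips stand 11 mm ahead of it and the grasp point (between the pads) lies 8 mm behind it (tip_reach is the distance from the TCP to the fingertips, in m); z points along the fingers, y is the line along which they close (so a half turn about z gives the same grasp; the last joint's range is limited). The gripper opens to 85 mm and grips with 20 to 120 N. Pads are 22 mm wide; open, the fingers measure 114 mm over their backs; the gripper's body (76 mm by 85 mm) begins 54 mm behind the grasp point. The pads swing forward as they close: fully open they stand 13 mm farther back than shut.
Start: joints at [1.178, 0.332, -0.065, 1.46, 0.022, 1.35, -0.088], TCP at [0.226, -0.583, 0.242] pointing down, gripper open.
Joint ranges: [-2.6, 2.6], [-0.5, 2.12], [-1.47, 1.34], [0.16, 2.42], [-1.27, 4.41], [0.06, 2.06], [-2.6, 2.6]. Speed limits (rad/s): [2.22, 2.22, 2.79, 2.79, 3.14, 3.14, 3.14].

INTERFACE

Orientations are given as a unit quaternion [x, y, z, w].
In Python, from workcell import get_obs, camera, hand_in, tip_reach gives the robot as it stands. The module is installed in compiled form; this text tells all that it offers.
- The arm moves only by the tool move_arm, never from a script. Its argument "plan" is a list of rows, each an object with "delta_pos": the shift along the tool's x, y, z in shares of 0.6 m (1.0 is 0.6 m), a list of three; "turn": the turn, a rotation vector about the tool's x, y, z in shares of 2 pi rad (1.0 is 2 pi rad), a list of three; "fingers": the closure, from 0 (fully open) to 1 (shut). A call has 1 to 12 rows; each row is the pose to reach, as a shift and turn from the pose commanded when the call began, along the tool's axes at that moment; what a row does not reach only later rows make up. A row lasts 1/8 s, in which the tool goes at most 62.5 mm and 10.7 degrees, less where a joint would pass 70% of its speed; a pose out of reach is approached as far as the arm can. A call with a gripper value outside its range is refused whole. The fingers move at their own pace and stop on an object; "force" is the grip in N (left out, the last holds). Time passes only in rows, so rows that repeat a pose let the fingers close. It gives the time, the measured TCP pose, the force, the opening and the grip force at its end, in the units of the state.
- get_obs(): the state, without advancing time (a new reading comes with each control period).
- camera(name): name is "side" or "top" or "wrist"; returns a dict with "color" (384x512x3 uint8, red, green, blue), "range_z" (384x512 float32, m along the optical axis (not along the pixel's ray), 0 where there is no reading), "fx", "fy", "cx", "cy" (pixels), "k1" (the pictures are not rectified: a ray, as slopes to the right and down, at radius r is drawn at 1 + k1 r^2 times it, then the intrinsics apply), "R" (3x3) and "t" (3): a world point X has camera coordinates R X + t; the wrist camera has in their place "tool_from_camera" (4x4, takes a point from camera to tool coordinates, whose origin is the TCP and whose axes are the flange's). Camera axes: x right, y down, z forward; pixel columns grow to the right and rows downward; lengths in m; the calibration is good to about 2 mm. A picture is of the moment at which its call begins: read the wrist's pose just before it.
- hand_in(): hands the job in; it is judged then, once.
The state is a dict: "clock": time; "joint_pos": joint angles; "joint_velocities": joint speeds; "tau": joint torques, N m; "position": TCP position; "ee_rot": TCP orientation; "ft_force": force on the tool from outside, world axes, zero at the start; "torque": the same for the moment, N m; "grip_width": opening from 0.0 (shut) to 1.0 (fully open); "grasp_force": force on a finger pad.
Only numpy, scipy, OpenCV 4.12 (cv2) and the standard library are available. Lean on these libraries where they do the work, as an engineer would, in place of code of your own. Each camera call takes 0.05 s, during which the arm holds its last target. There are 200 camera calls.

## Working session

There is one attempt and no reset: what is moved stays moved. The work goes in short steps, Python scripts to look and compute and a tool call to move; the robot and the scene stay as the last step left them, time stands still between calls to the robot, and variables do not carry over. Pictures are saved under pics/ and viewed, at most 10 in all, crops included, and the job is handed in when it is done.

Besides the shell and the picture viewer there is one more tool, called after "Request:" by a JSON object that holds its "method" and its "body", one argument or row to a line. move_arm: Moves the arm, as the interface text tells. Its arguments: {"type":"object","properties":{"plan":{"type":"array","items":{"type":"object","properties":{"delta_pos":{"type":"array","items":{"type":"number"}},"turn":{"type":"array","items":{"type":"number"}},"fingers":{"type":"number"}}}},"force":{"type":"number"}},"required":["plan"]}

```bash
mkdir -p pics; cat > h.py <<'E'
import numpy as np, cv2
from workcell import *
from scipy.spatial.transform import Rotation as Ro
def world(c,T=None):
    # per-pixel world points from range image (undistorted)
    h,w=c["range_z"].shape
    u,v=np.meshgrid(np.arange(w),np.arange(h))
    K=np.array([[c["fx"],0,c["cx"]],[0,c["fy"],c["cy"]],[0,0,1]])
    p=cv2.undistortPoints(np.stack([u,v],-1).reshape(-1,1,2).astype(float),K,np.array([c["k1"],0,0,0,0])).reshape(h,w,2)
    z=c["range_z"]
    P=np.dstack([p[...,0]*z,p[...,1]*z,z])
    if T is None: return (P-c["t"])@c["R"], p
    return P@T[:3,:3].T+T[:3,3], p
E
python3 - <<'E'
from h import *
o=get_obs();print(o)
a=camera("top");b=camera("side")
np.savez("d.npz",**{k+n:np.array(v) for n,c in (("T",a),("S",b)) for k,v in c.items()})
for n,c in (("top",a),("side",b)):
    cv2.imwrite(f"pics/{n}.png",c["color"][...,::-1]); print(n,c["fx"],c["k1"],-c["R"].T@c["t"])
E
```

```text
{'clock': 0.0, 'joint_pos': array([ 1.17838875,  0.33287765, -0.06469274,  1.46096148,  0.02159698,
        1.34988043, -0.08851224]), 'joint_velocities': array([-2.24988971e-04,  1.07516664e-03, -8.81126157e-04,  1.65823683e-03,
        1.50465644e-03, -3.05280029e-06,  7.13056068e-04]), 'tau': array([-1.01883626e-03, -6.25449228e+01,  4.81668301e-02, -3.91611850e+01,
        1.60111045e-02,  9.85017599e-03,  1.46341392e-05]), 'position': array([ 0.22575887, -0.58241277,  0.24150266]), 'ee_rot': array([ 9.82953542e-01,  1.83852721e-01, -1.63808990e-04, -6.96794267e-04]), 'ft_force': array([-0.04063504, -0.39371794,  0.9545011 ]), 'torque': array([0.00951366, 0.02519044, 0.03960163]), 'grasp_force': 0.0, 'grip_width': 0.9978865578629567}
top 382.06328424209164 -0.08711668166430776 [ 0.39115275 -0.00894932  1.37274301]
side 494.08689214692424 -0.16005197518544567 [-0.27407044  1.13972622  1.02675415]
```

View pics/top.png

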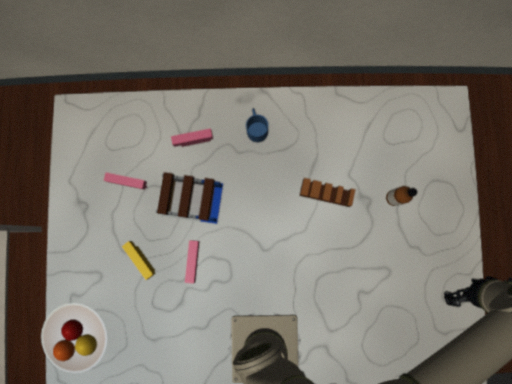

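View pics/side.png

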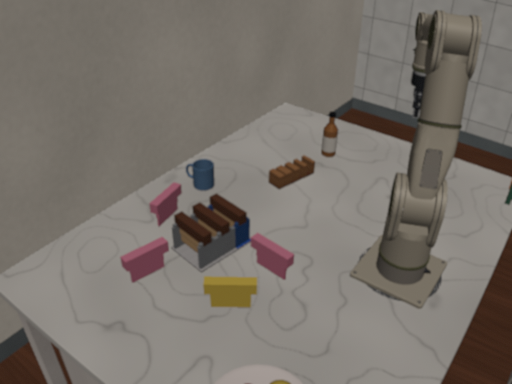

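The top view shows the stand at cols 157-222, rows 172-222, with the blue bay's rail at about (207,199). The rack is at cols 300-354, rows 178-206, the mug at (257,127) and the bottle at (400,196). Both views agree on the layout.

```bash
cat >> h.py <<'E'
def rect(P,m,zlo,zhi):
    "min-area rect of world xy of masked pixels in a height band"
    m=m&(P[...,2]>zlo)&(P[...,2]<zhi); q=P[m]
    r=cv2.minAreaRect(q[:,:2].astype(np.float32)*1000)
    return r,np.median(q[:,2]),len(q)
E
python3 - <<'E'
from h import *
d=np.load("d.npz")
for n,b in (("T",[(150,165,232,228),(295,172,360,212)]),("S",[(170,192,252,268),(265,153,320,190)])):
    c={k[:-1]:d[k] for k in d if k[-1]==n}
    P,_=world(c); hsv=cv2.cvtColor(c["color"],cv2.COLOR_RGB2HSV)
    H,S,V=[hsv[...,i].astype(int) for i in range(3)]
    brown=((H<16)|(H>172))&(S>90)
    for i,(x0,y0,x1,y1) in enumerate(b):
        m=np.zeros(H.shape,bool); m[y0:y1,x0:x1]=1; m&=brown
        if i==0: m&=V<110
        k,lab,st,ce=cv2.connectedComponentsWithStats(m.astype(np.uint8))
        for j in range(1,k):
            if st[j,4]>40:
                q=P[lab==j]; zt=np.percentile(q[:,2],90)
                print(n,i,st[j],ce[j].round(1),"ztop",zt.round(4),rect(P,lab==j,zt-.012,zt+.012))
    m=(H>105)&(H<125)&(S>150); m[:, :170]=0
    m2=np.zeros_like(m); x0,y0,x1,y1=b[0]; m2[y0:y1,x0:x1]=m[y0:y1,x0:x1]
    print("blue",m2.sum(),P[m2].mean(0))
a=d["colorT"][...,::-1]
def up(x0,y0,x1,y1,s): return cv2.resize(a[y0:y1,x0:x1],None,fx=s,fy=s,interpolation=cv2.INTER_CUBIC)
cv2.imwrite("pics/crop.png",np.hstack([up(150,165,230,230,4),up(292,165,372,230,4)]))
E
```

```text
T 0 [158 173  16  41 404] [165.5 193.3] ztop 0.1257 (((540.8807373046875, 320.6529846191406), (29.682418823242188, 133.7977294921875), 80.4642105102539), np.float64(0.12291376042929616), 359)
T 0 [178 176  15  41 370] [185.5 195.9] ztop 0.126 (((529.5145263671875, 251.04559326171875), (30.629472732543945, 134.28431701660156), 81.35865020751953), np.float64(0.1223773428678007), 363)
T 0 [199 179  15  41 364] [206.3 198.7] ztop 0.1261 (((518.8612670898438, 183.18731689453125), (27.50107192993164, 133.58761596679688), 81.97709655761719), np.float64(0.12321442433395594), 327)
T 1 [300 178  55  28 871] [326.6 192.3] ztop 0.0568 (((542.640869140625, -229.73678588867188), (183.92308044433594, 58.15409469604492), 76.15816497802734), np.float64(0.05382064464877057), 543)
blue 285 [0.51476313 0.16549834 0.01734868]
S 0 [170 192  10  22  92] [173.  201.4] ztop 0.0889 (((724.9931030273438, 209.03143310546875), (6.899018287658691, 52.831268310546875), 7.2129950523376465), np.float64(0.08633766437854397), 25)
S 0 [ 176  195   70   50 1714] [209.9 219.6] ztop 0.1248 (((526.4391479492188, 257.77899169921875), (173.6443634033203, 139.5099639892578), 81.07496643066406), np.float64(0.12215158484371368), 983)
S 1 [270 156  44  32 791] [291.1 171.8] ztop 0.0538 (((539.6492919921875, -224.233154296875), (189.88978576660156, 67.91337585449219), 74.54106140136719), np.float64(0.05082406156227903), 393)
blue 236 [0.4472516  0.20440523 0.05248253]
```

View pics/crop.png

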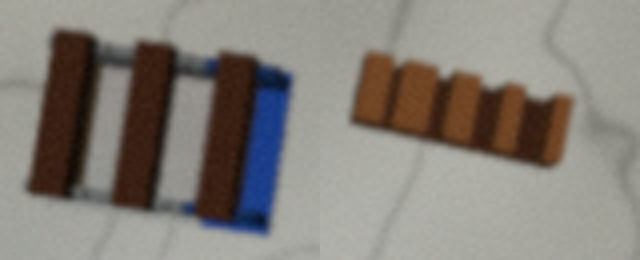

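In the crop, the rack's narrowest gap is the left one (+y world) and the widest is on the right, so the rack's y points roughly along world +y at a yaw of about -14°. The stand is at about -9°, with the blue bay at its -y end. I'll go over the rack first and refine with the wrist camera.

```bash
cat >> h.py <<'E'
def go(xyz,yaw):
    "print shift/turn in tool axes from now to tool-down pose with tool x at yaw (deg)"
    o=get_obs(); R=Ro.from_quat(o["ee_rot"])
    T=Ro.from_euler("z",yaw,degrees=True)*Ro.from_euler("x",180,degrees=True)
    print("delta",R.inv().apply(np.array(xyz)-o["position"]).round(4),"turn",(R.inv()*T).as_rotvec().round(3),"clock",o["clock"])
E
python3 - <<'E'
from h import *
c=camera("wrist");print(c["tool_from_camera"].round(4),c["fx"],c["k1"])
go([.49,-.22,.32],-14)
E
```

```text
[[-1.100e-03 -9.634e-01 -2.681e-01  6.680e-02]
 [ 1.000e+00 -9.000e-04 -1.000e-03 -2.000e-04]
 [ 7.000e-04 -2.681e-01  9.634e-01 -1.320e-01]
 [ 0.000e+00  0.000e+00  0.000e+00  1.000e+00]] 289.2542457197677 -0.01433826977803444
delta [ 0.3774 -0.2426 -0.078 ] turn [-0.001  0.     0.614] clock 0.15
```

The rows are not in the units I measure in: shifts go in shares of 0.6 m and turns go in shares of 2 pi rad. I convert before sending: 0.446 m is 0.7433, -0.078 m is -0.13, 0.614 rad is 0.0977.

Request:
{"method": "move_arm", "body": {
  "plan": [
    {"delta_pos": [0, 0, -0.1], "turn": [0, 0, 0.0159], "fingers": 0},
    {"delta_pos": [0.7433, -0.3333, -0.13], "turn": [0, 0, 0.0977], "fingers": 0},
    {"delta_pos": [0.7433, -0.3333, -0.13], "turn": [0, 0, 0.0977], "fingers": 0},
    {"delta_pos": [0.7433, -0.3333, -0.13], "turn": [0, 0, 0.0977], "fingers": 0},
    {"delta_pos": [0.7433, -0.3333, -0.13], "turn": [0, 0, 0.0977], "fingers": 0},
    {"delta_pos": [0.7433, -0.3333, -0.13], "turn": [0, 0, 0.0977], "fingers": 0},
    {"delta_pos": [0.7433, -0.3333, -0.13], "turn": [0, 0, 0.0977], "fingers": 0},
    {"delta_pos": [0.7433, -0.3333, -0.13], "turn": [0, 0, 0.0977], "fingers": 0},
    {"delta_pos": [0.7433, -0.3333, -0.13], "turn": [0, 0, 0.0977], "fingers": 0},
    {"delta_pos": [0.7433, -0.3333, -0.13], "turn": [0, 0, 0.0977], "fingers": 0},
    {"delta_pos": [0.7433, -0.3333, -0.13], "turn": [0, 0, 0.0977], "fingers": 0},
    {"delta_pos": [0.7433, -0.3333, -0.13], "turn": [0, 0, 0.0977], "fingers": 0}
  ]
}}

```text
clock: 1.65
position: [0.5687, -0.2366, 0.3203]
ee_rot: [0.992, -0.123, -0.0, 0.0]
ft_force: [0.5, 0.3, 0.2]
grip_width: 1.002
grasp_force: 0.0
```

```bash
cat >> h.py <<'E'
def wrist():
    o=get_obs(); c=camera("wrist")
    W=np.eye(4); W[:3,:3]=Ro.from_quat(o["ee_rot"]).as_matrix(); W[:3,3]=o["position"]
    P,p=world(c,W@c["tool_from_camera"])
    return o,c,P
E
python3 - <<'E'
from h import *
o,c,P=wrist(); print(o["position"],o["joint_velocities"].round(3))
np.savez("w1.npz",P=P,c=c["color"])
cv2.imwrite("pics/w1.png",c["color"][...,::-1])
go([.57,-.235,.32],-14)
m=(P[...,2]>.047)&(P[...,2]<.063)&(abs(P[...,0]-.54)<.09)&(abs(P[...,1]+.23)<.13)
r=cv2.minAreaRect(P[m][:,:2].astype(np.float32)*1000);print(r,np.median(P[m][:,2]),m.sum())
E
```

```text
[ 0.56867346 -0.23655112  0.32028563] [ 0.004 -0.003 -0.002 -0.    -0.003 -0.002 -0.002]
delta [ 0.0009 -0.0018  0.0004] turn [ 0.001 -0.    -0.002] clock 1.7
((542.6063232421875, -229.84442138671875), (184.3932647705078, 60.04350662231445), 75.83639526367188) 0.055244351245703566 3462
```

View pics/w1.png

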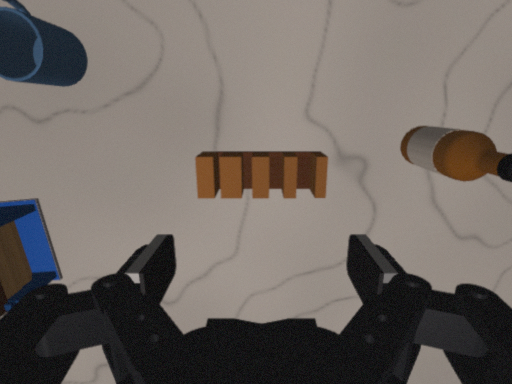

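The rack is at (0.5426,-0.2298), yaw -14°, top at 0.055. The picture shows slots at cols 217, 247, 276 and 305, narrow on the left. Next is the stand.

Scaled: -0.403 m is -0.6717, -0.125 m is -0.2083, -0.087 rad is -0.0138.

Request:
{"method": "move_arm", "body": {
  "plan": [
    {"delta_pos": [-0.2083, -0.6717, 0], "turn": [0, 0, -0.0138], "fingers": 0.3},
    {"delta_pos": [-0.2083, -0.6717, 0], "turn": [0, 0, -0.0138], "fingers": 0.3},
    {"delta_pos": [-0.2083, -0.6717, 0], "turn": [0, 0, -0.0138], "fingers": 0.3},
    {"delta_pos": [-0.2083, -0.6717, 0], "turn": [0, 0, -0.0138], "fingers": 0.3},
    {"delta_pos": [-0.2083, -0.6717, 0], "turn": [0, 0, -0.0138], "fingers": 0.3},
    {"delta_pos": [-0.2083, -0.6717, 0], "turn": [0, 0, -0.0138], "fingers": 0.3},
    {"delta_pos": [-0.2083, -0.6717, 0], "turn": [0, 0, -0.0138], "fingers": 0.3},
    {"delta_pos": [-0.2083, -0.6717, 0], "turn": [0, 0, -0.0138], "fingers": 0.3},
    {"delta_pos": [-0.2083, -0.6717, 0], "turn": [0, 0, -0.0138], "fingers": 0.3},
    {"delta_pos": [-0.2083, -0.6717, 0], "turn": [0, 0, -0.0138], "fingers": 0.3},
    {"delta_pos": [-0.2083, -0.6717, 0], "turn": [0, 0, -0.0138], "fingers": 0.3}
  ]
}}

```text
clock: 3.08
position: [0.546, 0.1848, 0.3204]
ee_rot: [0.997, -0.08, 0.0, 0.0]
ft_force: [-0.3, -0.8, 0.1]
grip_width: 0.697
grasp_force: 0.0
```

```bash
python3 - <<'E'
from h import *
o,c,P=wrist(); print(o["position"],o["grip_width"])
cv2.imwrite("pics/w2.png",c["color"][...,::-1])
m=(P[...,2]>.110)&(P[...,2]<.135)&(abs(P[...,0]-.53)<.1)&(P[...,1]>.1)&(P[...,1]<.38)
k,lab,st,ce=cv2.connectedComponentsWithStats(m.astype(np.uint8))
for j in range(1,k):
    if st[j,4]>100:
        q=P[lab==j]; print(st[j],cv2.minAreaRect(q[:,:2].astype(np.float32)*1000),np.median(q[:,2]))
E
```

```text
[0.54597584 0.1848476  0.32035632] 0.6965355725174778
[ 127  131   42  115 3396] ((539.98095703125, 322.4465026855469), (31.329029083251953, 140.80252075195312), 81.06595611572266) 0.12431880147295105
[ 190  131   32  115 2945] ((529.063232421875, 254.36996459960938), (30.44289779663086, 140.31454467773438), 80.72674560546875) 0.12428253123975053
[ 251  131   27  115 2919] ((517.9703369140625, 185.31703186035156), (30.026227951049805, 140.16197204589844), 80.85303497314453) 0.12428388413530161
```

View pics/w2.png

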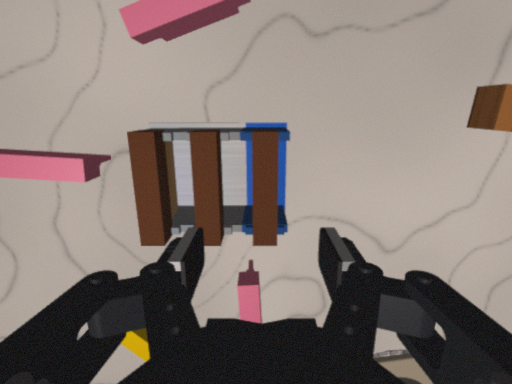

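The wrist view shows the blue-bay rail at cols 251-278, rows 131-246, with its centre at (0.518,0.185), yaw -9.1°, top at 0.124. The 59 mm opening clears the neighbouring rail.

Scaled: 0.222 m is 0.37, -0.028 m is -0.0467.

Request:
{"method": "move_arm", "body": {
  "plan": [
    {"delta_pos": [-0.0467, 0.0067, 0.0833], "turn": [0, 0, 0], "fingers": 0.3},
    {"delta_pos": [-0.0467, 0.0067, 0.1667], "turn": [0, 0, 0], "fingers": 0.3},
    {"delta_pos": [-0.0467, 0.0067, 0.2333], "turn": [0, 0, 0], "fingers": 0.3},
    {"delta_pos": [-0.0467, 0.0067, 0.2833], "turn": [0, 0, 0], "fingers": 0.3},
    {"delta_pos": [-0.0467, 0.0067, 0.3333], "turn": [0, 0, 0], "fingers": 0.3},
    {"delta_pos": [-0.0467, 0.0067, 0.37], "turn": [0, 0, 0], "fingers": 0.3},
    {"delta_pos": [-0.0467, 0.0067, 0.37], "turn": [0, 0, 0], "fingers": 0.3},
    {"delta_pos": [-0.0467, 0.0067, 0.37], "turn": [0, 0, 0], "fingers": 0.3}
  ]
}}

```text
clock: 4.12
position: [0.5179, 0.1867, 0.0993]
ee_rot: [0.997, -0.079, 0.001, -0.0]
ft_force: [0.3, -0.3, 0.6]
grip_width: 0.701
grasp_force: 0.0
```

Request:
{"method": "move_arm", "body": {
  "plan": [
    {"delta_pos": [0, 0, 0], "turn": [0, 0, 0], "fingers": 0.7},
    {"delta_pos": [0, 0, 0], "turn": [0, 0, 0], "fingers": 0.8},
    {"delta_pos": [0, 0, 0], "turn": [0, 0, 0], "fingers": 0.8},
    {"delta_pos": [0, 0, 0], "turn": [0, 0, 0], "fingers": 0.9},
    {"delta_pos": [0, 0, 0], "turn": [0, 0, 0], "fingers": 0.9},
    {"delta_pos": [0, 0, 0], "turn": [0, 0, 0], "fingers": 1},
    {"delta_pos": [0, 0, 0], "turn": [0, 0, 0], "fingers": 1}
  ],
  "force": 60
}}

```text
clock: 5.0
position: [0.518, 0.1859, 0.0994]
ee_rot: [0.997, -0.079, 0.001, 0.0]
ft_force: [-0.7, -4.5, 6.9]
grip_width: 0.343
grasp_force: 59.8
```

Scaled: -0.13 m is -0.2167, -0.115 m is -0.1917.

Request:
{"method": "move_arm", "body": {
  "plan": [
    {"delta_pos": [0, 0, -0.0167], "turn": [0, 0, 0], "fingers": 1},
    {"delta_pos": [0, 0, -0.0417], "turn": [0, 0, 0], "fingers": 1},
    {"delta_pos": [0, 0, -0.075], "turn": [0, 0, 0], "fingers": 1},
    {"delta_pos": [0, 0, -0.1167], "turn": [0, 0, 0], "fingers": 1},
    {"delta_pos": [0, 0, -0.1583], "turn": [0, 0, 0], "fingers": 1},
    {"delta_pos": [0, 0, -0.1917], "turn": [0, 0, 0], "fingers": 1},
    {"delta_pos": [0, 0, -0.2167], "turn": [0, 0, 0], "fingers": 1},
    {"delta_pos": [0, 0, -0.2167], "turn": [0, 0, 0], "fingers": 1},
    {"delta_pos": [0, 0, -0.2167], "turn": [0, 0, 0], "fingers": 1}
  ]
}}

```text
clock: 6.12
position: [0.517, 0.1865, 0.2276]
ee_rot: [0.997, -0.078, -0.0, 0.0]
ft_force: [-0.3, -0.1, -3.4]
grip_width: 0.343
grasp_force: 59.6
```

```bash
python3 - <<'E'
from h import *
o,c,P=wrist(); print(o["position"],o["ft_force"],o["grip_width"])
cv2.imwrite("pics/w3.png",c["color"][...,::-1])
T=(P-o["position"])@Ro.from_quat(o["ee_rot"]).as_matrix()  # tool coords
m=(T[...,2]>-.045)&(T[...,2]<-.005)&(abs(T[...,1])<.014)&(abs(T[...,0])<.09)
q=T[m]; print(m.sum(),q.min(0),q.max(0),np.median(q,0))
# other rails
m=(P[...,2]>.110)&(P[...,2]<.135)&(abs(P[...,0]-.53)<.1)&(P[...,1]>.22)&(P[...,1]<.38)
k,lab,st,ce=cv2.connectedComponentsWithStats(m.astype(np.uint8))
for j in range(1,k):
    if st[j,4]>100: print(cv2.minAreaRect(P[lab==j][:,:2].astype(np.float32)*1000))
# target above slot1
a=np.radians(-14);R=np.array([[np.cos(a),-np.sin(a)],[np.sin(a),np.cos(a)]])
for i,y in enumerate((.063,.021,-.021,-.063)): print(i+1,np.array([.5426,-.2298])+R@[0,y])
go([.5579,-.1687,.229],-14)
E
```

```text
[0.5169997  0.18646966 0.22759228] [-0.28235046 -0.12579086 -3.39356141] 0.34336613229162444
15742 [-0.0249268  -0.01399907 -0.02714029] [ 0.07009136  0.01399251 -0.02232555] [ 3.11563948e-02 -3.87586564e-05 -2.48836877e-02]
((528.8660278320312, 253.45079040527344), (31.006999969482422, 139.5311737060547), 80.96739196777344)
((539.265625, 322.9176025390625), (32.10401916503906, 139.91465759277344), 80.6664810180664)
1 [ 0.55784108 -0.16867137]
2 [ 0.54768036 -0.20942379]
3 [ 0.53751964 -0.25017621]
4 [ 0.52735892 -0.29092863]
delta [ 0.096   0.3444 -0.0015] turn [0.001 0.001 0.087] clock 6.175
```

View pics/w3.png

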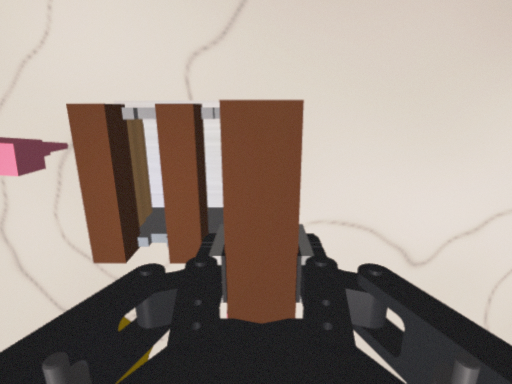

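The board is held centred: rail end at tool x +0.070, rail top 0.0249 behind the TCP. The other two rails at cols 70-205 are unmoved. I'll carry it over slot 1.

Scaled: 0.344 m is 0.5733, 0.096 m is 0.16, 0.087 rad is 0.0138.

Request:
{"method": "move_arm", "body": {
  "plan": [
    {"delta_pos": [0.0133, 0.05, 0], "turn": [0, 0, 0.0013], "fingers": 1},
    {"delta_pos": [0.0333, 0.1167, 0], "turn": [0, 0, 0.0032], "fingers": 1},
    {"delta_pos": [0.0533, 0.1917, 0], "turn": [0, 0, 0.0048], "fingers": 1},
    {"delta_pos": [0.075, 0.2667, 0], "turn": [0, 0, 0.0064], "fingers": 1},
    {"delta_pos": [0.095, 0.3417, 0], "turn": [0, 0, 0.008], "fingers": 1},
    {"delta_pos": [0.1167, 0.4167, 0], "turn": [0, 0, 0.0103], "fingers": 1},
    {"delta_pos": [0.135, 0.4833, 0], "turn": [0, 0, 0.0119], "fingers": 1},
    {"delta_pos": [0.15, 0.5417, 0], "turn": [0, 0, 0.0135], "fingers": 1},
    {"delta_pos": [0.16, 0.5733, 0], "turn": [0, 0, 0.0138], "fingers": 1},
    {"delta_pos": [0.16, 0.5733, 0], "turn": [0, 0, 0.0138], "fingers": 1},
    {"delta_pos": [0.16, 0.5733, 0], "turn": [0, 0, 0.0138], "fingers": 1}
  ]
}}

```text
clock: 7.55
position: [0.5585, -0.1663, 0.2281]
ee_rot: [0.993, -0.121, -0.0, -0.0]
ft_force: [0.8, 0.9, -1.4]
grip_width: 0.341
grasp_force: 59.8
```

```bash
cat >> h.py <<'E'
RC=np.array([.5426,-.2298]); YAW=-14.
def held(show=True):
    "held rail from wrist camera: centre, yaw, tilts; in the rack frame"
    o,c,P=wrist(); T=(P-o["position"])@Ro.from_quat(o["ee_rot"]).as_matrix()
    m=(T[...,2]>-.05)&(T[...,2]<0)&(abs(T[...,1])<.03)&(T[...,0]>.013)&(T[...,0]<.09)
    m=m&(cv2.cvtColor(c["color"],cv2.COLOR_RGB2HSV)[...,1]>90)
    q=T[m]; A=np.c_[q[:,:2],np.ones(len(q))]; s=np.linalg.lstsq(A,q[:,2],rcond=None)[0]
    r=cv2.minAreaRect(P[m][:,:2].astype(np.float32)*1000)
    a=np.radians(YAW); M=np.array([[np.cos(a),np.sin(a)],[-np.sin(a),np.cos(a)]])
    print("tool plane",s.round(4),"xmax",q[:,0].max().round(4),"y",(q[:,1].min()+q[:,1].max()).round(4)/2,"rect",r)
    print("rail ctr-visible in rack",M@(np.array(r[0])/1000-RC),"tcp in rack",M@(o["position"][:2]-RC),o["position"][2],"yaw",2*np.degrees(np.arctan2(o["ee_rot"][1],o["ee_rot"][0])),"ft",o["ft_force"].round(2),o["torque"].round(2),o["clock"])
    return o,c,P
E
python3 - <<'E'
from h import *
o,c,P=held()
m=(P[...,2]>.047)&(P[...,2]<.063)&(abs(P[...,0]-.54)<.09)&(abs(P[...,1]+.23)<.13)
print(cv2.minAreaRect(P[m][:,:2].astype(np.float32)*1000),m.sum())
cv2.imwrite("pics/w4.png",c["color"][...,::-1])
E
```

```text
tool plane [ 0.0008  0.0019 -0.0249] xmax 0.0698 y 0.00035 rect ((598.5503540039062, -176.59500122070312), (29.848398208618164, 56.790321350097656), 75.87590026855469)
rail ctr-visible in rack [0.04141694 0.0651602 ] tcp in rack [4.80278628e-05 6.54820763e-02] 0.22812666103915602 yaw -13.868587027761981 ft [ 0.84  0.93 -1.43] [0.06 0.   0.04] 7.55
((532.6580200195312, -268.7024230957031), (107.06608581542969, 59.940757751464844), 76.12538146972656) 3308
```

View pics/w4.png

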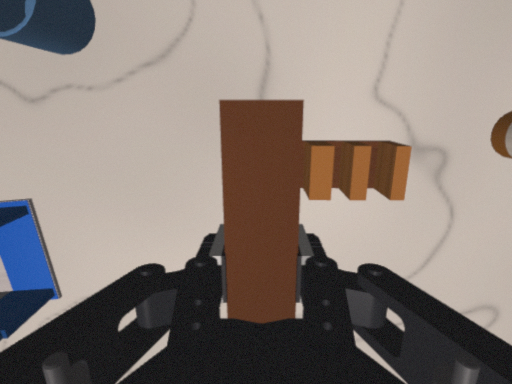

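Scaled: 0.088 m is 0.1467, 0.08 m is 0.1333, 0.002 rad is 0.0003.

Request:
{"method": "move_arm", "body": {
  "plan": [
    {"delta_pos": [0, 0.0033, 0.025], "turn": [0, 0, 0.0003], "fingers": 1},
    {"delta_pos": [0, 0.0033, 0.0583], "turn": [0, 0, 0.0003], "fingers": 1},
    {"delta_pos": [0, 0.0033, 0.0917], "turn": [0, 0, 0.0003], "fingers": 1},
    {"delta_pos": [0, 0.0033, 0.1167], "turn": [0, 0, 0.0003], "fingers": 1},
    {"delta_pos": [0, 0.0033, 0.1333], "turn": [0, 0, 0.0003], "fingers": 1},
    {"delta_pos": [0, 0.0033, 0.1467], "turn": [0, 0, 0.0003], "fingers": 1},
    {"delta_pos": [0, 0.0033, 0.1467], "turn": [0, 0, 0.0003], "fingers": 1},
    {"delta_pos": [0, 0.0033, 0.1467], "turn": [0, 0, 0.0003], "fingers": 1},
    {"delta_pos": [0, 0.0033, 0.1467], "turn": [0, 0, 0.0003], "fingers": 1}
  ]
}}

```text
clock: 8.72
position: [0.5581, -0.1702, 0.1409]
ee_rot: [0.992, -0.123, 0.0, 0.0]
ft_force: [-0.7, -0.3, -1.8]
grip_width: 0.343
grasp_force: 59.9
```

```bash
python3 - <<'E'
from h import *
held();held()
E
```

```text
tool plane [ 0.0014  0.0008 -0.0249] xmax 0.0698 y 0.0003 rect ((598.0969848632812, -180.69766235351562), (30.082622528076172, 56.777217864990234), 75.48735046386719)
rail ctr-visible in rack [0.04196956 0.06106972] tcp in rack [0.00064473 0.06158805] 0.1408730200414357 yaw -14.106327276563997 ft [-0.66 -0.32 -1.8 ] [ 0.03  0.03 -0.02] 8.725
tool plane [ 0.0015  0.0016 -0.0249] xmax 0.0698 y -0.00335 rect ((598.961181640625, -177.0710906982422), (37.34856033325195, 56.838157653808594), 75.60487365722656)
rail ctr-visible in rack [0.04193074 0.06479764] tcp in rack [0.00059191 0.06161496] 0.14078903910456234 yaw -14.106128321838877 ft [-0.2  -0.03 -2.83] [0.   0.01 0.02] 8.775
```

Scaled: 0.008 m is 0.0133, -0.0017 m is -0.0028.

Request:
{"method": "move_arm", "body": {
  "plan": [
    {"delta_pos": [0, -0.0028, 0], "turn": [0, 0, 0], "fingers": 1},
    {"delta_pos": [0, -0.0028, 0], "turn": [0, 0, 0], "fingers": 1},
    {"delta_pos": [0, -0.0028, 0.005], "turn": [0, 0, 0], "fingers": 1},
    {"delta_pos": [0, -0.0028, 0.01], "turn": [0, 0, 0], "fingers": 1},
    {"delta_pos": [0, -0.0028, 0.0133], "turn": [0, 0, 0], "fingers": 1},
    {"delta_pos": [0, -0.0028, 0.0133], "turn": [0, 0, 0], "fingers": 1}
  ]
}}

```text
clock: 9.57
position: [0.5581, -0.1685, 0.1321]
ee_rot: [0.992, -0.123, -0.0, -0.0]
ft_force: [1.1, -0.5, -2.5]
grip_width: 0.341
grasp_force: 59.9
```

```bash
python3 - <<'E'
from h import *
held()
E
```

```text
tool plane [ 0.0008  0.0007 -0.0249] xmax 0.0698 y 0.0004 rect ((598.11279296875, -179.03965759277344), (29.991567611694336, 56.78937911987305), 75.53687286376953)
rail ctr-visible in rack [0.04158379 0.0626823 ] tcp in rack [0.00021373 0.06325697] 0.13206152231614016 yaw -14.10745841714063 ft [ 1.05 -0.47 -2.46] [ 0.02 -0.03 -0.02] 9.575
```

Aligned to within about 0.3 mm. I'll press down gently in 1 mm steps.

Scaled: 0.002 m is 0.0033, 0.001 m is 0.0017.

Request:
{"method": "move_arm", "body": {
  "plan": [
    {"delta_pos": [0, 0, 0.0017], "turn": [0, 0, 0], "fingers": 1},
    {"delta_pos": [0, 0, 0.0033], "turn": [0, 0, 0], "fingers": 1},
    {"delta_pos": [0, 0, 0.0033], "turn": [0, 0, 0], "fingers": 1}
  ]
}}

```text
clock: 10.0
position: [0.5584, -0.1685, 0.1306]
ee_rot: [0.992, -0.123, 0.0, 0.0]
ft_force: [-0.6, -0.5, -0.1]
grip_width: 0.341
grasp_force: 60.3
```

Scaled: 0.0015 m is 0.0025, 0.001 m is 0.0017.

Request:
{"method": "move_arm", "body": {
  "plan": [
    {"delta_pos": [0, 0, 0.0017], "turn": [0, 0, 0], "fingers": 1},
    {"delta_pos": [0, 0, 0.0025], "turn": [0, 0, 0], "fingers": 1},
    {"delta_pos": [0, 0, 0.0025], "turn": [0, 0, 0], "fingers": 1}
  ]
}}

```text
clock: 10.38
position: [0.5587, -0.1687, 0.1303]
ee_rot: [0.992, -0.123, 0.001, 0.0]
ft_force: [-2.6, 1.1, 10.9]
grip_width: 0.343
grasp_force: 61.6
```

Contact at z 0.1303 with about 12 N. Before ruling the slot out, I'll check that it isn't a misalignment with small lateral shifts under light pressure.

Scaled: 0.0015 m is 0.0025, 0.001 m is 0.0017.

Request:
{"method": "move_arm", "body": {
  "plan": [
    {"delta_pos": [0, 0.0017, 0], "turn": [0, 0, 0], "fingers": 1},
    {"delta_pos": [0, 0.0025, 0], "turn": [0, 0, 0], "fingers": 1},
    {"delta_pos": [0, 0.0025, 0], "turn": [0, 0, 0], "fingers": 1}
  ]
}}

```text
clock: 10.75
position: [0.5586, -0.1695, 0.13]
ee_rot: [0.992, -0.123, 0.001, -0.0]
ft_force: [-0.7, 1.9, 7.7]
grip_width: 0.346
grasp_force: 61.2
```

Scaled: -0.003 m is -0.005, -0.0015 m is -0.0025.

Request:
{"method": "move_arm", "body": {
  "plan": [
    {"delta_pos": [0, -0.0025, 0], "turn": [0, 0, 0], "fingers": 1},
    {"delta_pos": [0, -0.005, 0], "turn": [0, 0, 0], "fingers": 1},
    {"delta_pos": [0, -0.005, 0], "turn": [0, 0, 0], "fingers": 1}
  ]
}}

```text
clock: 11.12
position: [0.5588, -0.169, 0.13]
ee_rot: [0.992, -0.123, 0.001, 0.001]
ft_force: [-2.0, -4.7, 7.5]
grip_width: 0.338
grasp_force: 61.2
```

Slot 1 refuses it: the board is held laterally both ways and doesn't sink. On to slot 2.

Scaled: 0.0435 m is 0.0725, -0.012 m is -0.02.

Request:
{"method": "move_arm", "body": {
  "plan": [
    {"delta_pos": [0, 0.0025, -0.0067], "turn": [0, 0, 0], "fingers": 1},
    {"delta_pos": [0, 0.0025, -0.02], "turn": [0, 0, 0], "fingers": 1},
    {"delta_pos": [0, 0.0167, -0.0233], "turn": [0, 0, 0], "fingers": 1},
    {"delta_pos": [0, 0.04, -0.0233], "turn": [0, 0, 0], "fingers": 1},
    {"delta_pos": [0, 0.06, -0.0233], "turn": [0, 0, 0], "fingers": 1},
    {"delta_pos": [0, 0.0725, -0.0233], "turn": [0, 0, 0], "fingers": 1},
    {"delta_pos": [0, 0.0725, -0.0233], "turn": [0, 0, 0], "fingers": 1},
    {"delta_pos": [0, 0.0725, -0.0167], "turn": [0, 0, 0], "fingers": 1},
    {"delta_pos": [0, 0.0725, -0.01], "turn": [0, 0, 0], "fingers": 1},
    {"delta_pos": [0, 0.0725, -0.0075], "turn": [0, 0, 0], "fingers": 1},
    {"delta_pos": [0, 0.0725, -0.0075], "turn": [0, 0, 0], "fingers": 1}
  ]
}}

```text
clock: 12.5
position: [0.548, -0.209, 0.1331]
ee_rot: [0.992, -0.123, -0.0, -0.0]
ft_force: [-0.2, 0.0, -1.8]
grip_width: 0.34
grasp_force: 59.9
```

```bash
python3 - <<'E'
from h import *
held()
E
```

```text
tool plane [ 0.0015  0.0006 -0.0249] xmax 0.0694 y 0.00025 rect ((587.9085083007812, -219.22467041015625), (30.291000366210938, 56.45669174194336), 75.6901626586914)
rail ctr-visible in rack [0.04140425 0.02122232] tcp in rack [0.00017072 0.02148266] 0.1331315888389066 yaw -14.089360671808384 ft [-0.19  0.01 -1.76] [0.04 0.   0.02] 12.5
```

Centred to 0.2 mm, so I'll press gently.

Scaled: 0.004 m is 0.0067, 0.0015 m is 0.0025.

Request:
{"method": "move_arm", "body": {
  "plan": [
    {"delta_pos": [0, 0, 0.0025], "turn": [0, 0, 0], "fingers": 1},
    {"delta_pos": [0, 0, 0.005], "turn": [0, 0, 0], "fingers": 1},
    {"delta_pos": [0, 0, 0.0067], "turn": [0, 0, 0], "fingers": 1},
    {"delta_pos": [0, 0, 0.0067], "turn": [0, 0, 0], "fingers": 1}
  ]
}}

```text
clock: 13.05
position: [0.548, -0.2092, 0.1292]
ee_rot: [0.992, -0.123, -0.0, 0.0]
ft_force: [-0.0, 0.6, -2.8]
grip_width: 0.346
grasp_force: 59.9
```

Request:
{"method": "move_arm", "body": {
  "plan": [
    {"delta_pos": [0, 0, 0.0017], "turn": [0, 0, 0], "fingers": 1},
    {"delta_pos": [0, 0, 0.0017], "turn": [0, 0, 0], "fingers": 1}
  ]
}}

```text
clock: 13.3
position: [0.5481, -0.2094, 0.1285]
ee_rot: [0.992, -0.123, 0.0, 0.0]
ft_force: [-0.3, -1.4, -1.7]
grip_width: 0.339
grasp_force: 60.0
```

Request:
{"method": "move_arm", "body": {
  "plan": [
    {"delta_pos": [0, 0, 0.0017], "turn": [0, 0, 0], "fingers": 1},
    {"delta_pos": [0, 0, 0.0033], "turn": [0, 0, 0], "fingers": 1},
    {"delta_pos": [0, 0, 0.0033], "turn": [0, 0, 0], "fingers": 1}
  ]
}}

```text
clock: 13.68
position: [0.5483, -0.2101, 0.1273]
ee_rot: [0.992, -0.123, 0.001, 0.001]
ft_force: [-2.6, -1.9, 5.8]
grip_width: 0.345
grasp_force: 61.2
```

Request:
{"method": "move_arm", "body": {
  "plan": [
    {"delta_pos": [0, 0, 0.0017], "turn": [0, 0, 0], "fingers": 1},
    {"delta_pos": [0, 0, 0.0017], "turn": [0, 0, 0], "fingers": 1}
  ]
}}

```text
clock: 13.92
position: [0.5484, -0.2101, 0.1271]
ee_rot: [0.992, -0.123, 0.001, 0.001]
ft_force: [-3.8, -1.7, 13.3]
grip_width: 0.347
grasp_force: 62.2
```

Scaled: 0.002 m is 0.0033, 0.001 m is 0.0017.

Request:
{"method": "move_arm", "body": {
  "plan": [
    {"delta_pos": [0, 0.0017, 0], "turn": [0, 0, 0], "fingers": 1},
    {"delta_pos": [0, 0.0033, 0], "turn": [0, 0, 0], "fingers": 1},
    {"delta_pos": [0, 0.0033, 0], "turn": [0, 0, 0], "fingers": 1}
  ]
}}

```text
clock: 14.3
position: [0.5484, -0.2104, 0.1271]
ee_rot: [0.992, -0.123, 0.001, -0.0]
ft_force: [-3.4, 2.8, 13.4]
grip_width: 0.344
grasp_force: 62.0
```

Scaled: -0.004 m is -0.0067, -0.002 m is -0.0033.

Request:
{"method": "move_arm", "body": {
  "plan": [
    {"delta_pos": [0, -0.0033, 0], "turn": [0, 0, 0], "fingers": 1},
    {"delta_pos": [0, -0.0067, 0], "turn": [0, 0, 0], "fingers": 1},
    {"delta_pos": [0, -0.0067, 0], "turn": [0, 0, 0], "fingers": 1}
  ]
}}

```text
clock: 14.68
position: [0.5485, -0.2098, 0.1271]
ee_rot: [0.992, -0.124, 0.001, 0.002]
ft_force: [-5.3, -5.7, 13.2]
grip_width: 0.342
grasp_force: 61.9
```

Slot 2 is blocked too: it seats in both lips at 3.9 mm, which matches a blade 4 mm too thick. On to slot 3.

Scaled: 0.0445 m is 0.0742, 0.002 m is 0.0033.

Request:
{"method": "move_arm", "body": {
  "plan": [
    {"delta_pos": [0, 0.0033, -0.01], "turn": [0, 0, 0], "fingers": 1},
    {"delta_pos": [0, 0.0033, -0.025], "turn": [0, 0, 0], "fingers": 1},
    {"delta_pos": [0, 0.0167, -0.03], "turn": [0, 0, 0], "fingers": 1},
    {"delta_pos": [0, 0.04, -0.03], "turn": [0, 0, 0], "fingers": 1},
    {"delta_pos": [0, 0.06, -0.03], "turn": [0, 0, 0], "fingers": 1},
    {"delta_pos": [0, 0.0742, -0.03], "turn": [0, 0, 0], "fingers": 1},
    {"delta_pos": [0, 0.0742, -0.03], "turn": [0, 0, 0], "fingers": 1},
    {"delta_pos": [0, 0.0742, -0.0233], "turn": [0, 0, 0], "fingers": 1},
    {"delta_pos": [0, 0.0742, -0.0167], "turn": [0, 0, 0], "fingers": 1},
    {"delta_pos": [0, 0.0742, -0.0133], "turn": [0, 0, 0], "fingers": 1},
    {"delta_pos": [0, 0.0742, -0.0133], "turn": [0, 0, 0], "fingers": 1}
  ]
}}

```text
clock: 16.05
position: [0.5376, -0.2502, 0.1331]
ee_rot: [0.992, -0.123, -0.0, -0.0]
ft_force: [0.0, 0.5, -2.9]
grip_width: 0.342
grasp_force: 60.1
```

```bash
python3 - <<'E'
from h import *
held()
E
```

```text
tool plane [ 0.0015  0.0002 -0.0249] xmax 0.0697 y 0.0002 rect ((577.682373046875, -260.46990966796875), (30.275426864624023, 56.721839904785156), 75.72065734863281)
rail ctr-visible in rack [ 0.04146    -0.02127169] tcp in rack [ 9.25149221e-05 -2.09853293e-02] 0.1330967949763346 yaw -14.087541159856487 ft [ 0.03  0.53 -2.88] [ 0.01  0.01 -0.04] 16.05
```

Scaled: 0.006 m is 0.01, 0.0004 m is 0.0007.

Request:
{"method": "move_arm", "body": {
  "plan": [
    {"delta_pos": [0, 0.0007, 0.0033], "turn": [0, 0, 0], "fingers": 1},
    {"delta_pos": [0, 0.0007, 0.0067], "turn": [0, 0, 0], "fingers": 1},
    {"delta_pos": [0, 0.0007, 0.0083], "turn": [0, 0, 0], "fingers": 1},
    {"delta_pos": [0, 0.0007, 0.01], "turn": [0, 0, 0], "fingers": 1},
    {"delta_pos": [0, 0.0007, 0.01], "turn": [0, 0, 0], "fingers": 1}
  ]
}}

```text
clock: 16.73
position: [0.5375, -0.2508, 0.1273]
ee_rot: [0.992, -0.123, -0.0, 0.0]
ft_force: [-0.4, 0.0, -1.7]
grip_width: 0.341
grasp_force: 60.1
```

Scaled: 0.002 m is 0.0033, 0.001 m is 0.0017.

Request:
{"method": "move_arm", "body": {
  "plan": [
    {"delta_pos": [0, 0, 0.0017], "turn": [0, 0, 0], "fingers": 1},
    {"delta_pos": [0, 0, 0.0033], "turn": [0, 0, 0], "fingers": 1},
    {"delta_pos": [0, 0, 0.0033], "turn": [0, 0, 0], "fingers": 1}
  ]
}}

```text
clock: 17.1
position: [0.5375, -0.2508, 0.1252]
ee_rot: [0.992, -0.123, -0.0, 0.0]
ft_force: [-0.0, 0.9, -2.5]
grip_width: 0.339
grasp_force: 60.1
```

Scaled: 0.002 m is 0.0033, 0.001 m is 0.0017.

Request:
{"method": "move_arm", "body": {
  "plan": [
    {"delta_pos": [0, 0, 0.0017], "turn": [0, 0, 0], "fingers": 1},
    {"delta_pos": [0, 0, 0.0033], "turn": [0, 0, 0], "fingers": 1},
    {"delta_pos": [0, 0, 0.0033], "turn": [0, 0, 0], "fingers": 1}
  ]
}}

```text
clock: 17.48
position: [0.5375, -0.2508, 0.1232]
ee_rot: [0.992, -0.123, -0.0, 0.0]
ft_force: [0.2, -1.3, -2.4]
grip_width: 0.346
grasp_force: 60.1
```

It goes in freely past 5 mm (8 mm deep now), so I'll keep lowering.

Scaled: 0.004 m is 0.0067, 0.003 m is 0.005.

Request:
{"method": "move_arm", "body": {
  "plan": [
    {"delta_pos": [0, 0, 0.0025], "turn": [0, 0, 0], "fingers": 1},
    {"delta_pos": [0, 0, 0.005], "turn": [0, 0, 0], "fingers": 1},
    {"delta_pos": [0, 0, 0.0067], "turn": [0, 0, 0], "fingers": 1},
    {"delta_pos": [0, 0, 0.0067], "turn": [0, 0, 0], "fingers": 1}
  ]
}}

```text
clock: 17.98
position: [0.5375, -0.2508, 0.1192]
ee_rot: [0.992, -0.123, -0.0, 0.0]
ft_force: [-0.5, 0.1, -2.3]
grip_width: 0.343
grasp_force: 60.1
```

Scaled: 0.004 m is 0.0067, 0.003 m is 0.005.

Request:
{"method": "move_arm", "body": {
  "plan": [
    {"delta_pos": [0, 0, 0.0025], "turn": [0, 0, 0], "fingers": 1},
    {"delta_pos": [0, 0, 0.005], "turn": [0, 0, 0], "fingers": 1},
    {"delta_pos": [0, 0, 0.0067], "turn": [0, 0, 0], "fingers": 1},
    {"delta_pos": [0, 0, 0.0067], "turn": [0, 0, 0], "fingers": 1}
  ]
}}

```text
clock: 18.48
position: [0.5375, -0.2508, 0.1152]
ee_rot: [0.992, -0.123, -0.0, -0.0]
ft_force: [-0.5, 0.1, -3.1]
grip_width: 0.342
grasp_force: 60.1
```

Scaled: 0.006 m is 0.01, 0.004 m is 0.0067.

Request:
{"method": "move_arm", "body": {
  "plan": [
    {"delta_pos": [0, 0, 0.0033], "turn": [0, 0, 0], "fingers": 1},
    {"delta_pos": [0, 0, 0.0067], "turn": [0, 0, 0], "fingers": 1},
    {"delta_pos": [0, 0, 0.01], "turn": [0, 0, 0], "fingers": 1},
    {"delta_pos": [0, 0, 0.01], "turn": [0, 0, 0], "fingers": 1}
  ]
}}

```text
clock: 18.98
position: [0.5374, -0.2508, 0.1091]
ee_rot: [0.992, -0.123, -0.0, -0.0]
ft_force: [-0.0, 0.1, -2.2]
grip_width: 0.341
grasp_force: 60.1
```

Scaled: 0.011 m is 0.0183, 0.01 m is 0.0167.

Request:
{"method": "move_arm", "body": {
  "plan": [
    {"delta_pos": [0, 0, 0.005], "turn": [0, 0, 0], "fingers": 1},
    {"delta_pos": [0, 0, 0.01], "turn": [0, 0, 0], "fingers": 1},
    {"delta_pos": [0, 0, 0.015], "turn": [0, 0, 0], "fingers": 1},
    {"delta_pos": [0, 0, 0.0167], "turn": [0, 0, 0], "fingers": 1},
    {"delta_pos": [0, 0, 0.0183], "turn": [0, 0, 0], "fingers": 1},
    {"delta_pos": [0, 0, 0.0183], "turn": [0, 0, 0], "fingers": 1}
  ]
}}

```text
clock: 19.73
position: [0.5376, -0.2508, 0.0983]
ee_rot: [0.992, -0.123, 0.0, 0.0]
ft_force: [0.5, 0.4, -2.1]
grip_width: 0.347
grasp_force: 60.1
```

Scaled: 0.002 m is 0.0033, 0.001 m is 0.0017.

Request:
{"method": "move_arm", "body": {
  "plan": [
    {"delta_pos": [0, 0, 0.0017], "turn": [0, 0, 0], "fingers": 1},
    {"delta_pos": [0, 0, 0.0033], "turn": [0, 0, 0], "fingers": 1},
    {"delta_pos": [0, 0, 0.0033], "turn": [0, 0, 0], "fingers": 1}
  ]
}}

```text
clock: 20.1
position: [0.5376, -0.2509, 0.0965]
ee_rot: [0.992, -0.123, 0.0, 0.0]
ft_force: [-0.7, 0.5, -0.3]
grip_width: 0.347
grasp_force: 60.3
```

Scaled: 0.001 m is 0.0017.

Request:
{"method": "move_arm", "body": {
  "plan": [
    {"delta_pos": [0, 0, 0.0017], "turn": [0, 0, 0], "fingers": 1},
    {"delta_pos": [0, 0, 0.0017], "turn": [0, 0, 0], "fingers": 1}
  ]
}}

```text
clock: 20.35
position: [0.5377, -0.2509, 0.0964]
ee_rot: [0.992, -0.123, 0.0, 0.0]
ft_force: [-5.1, 1.6, 7.8]
grip_width: 0.345
grasp_force: 61.7
```

The shoulders rest on the rack at TCP z 0.0964. Release and retreat.

Scaled: -0.0008 m is -0.0013.

Request:
{"method": "move_arm", "body": {
  "plan": [
    {"delta_pos": [0, 0, -0.0013], "turn": [0, 0, 0], "fingers": 1},
    {"delta_pos": [0, 0, -0.0013], "turn": [0, 0, 0], "fingers": 0.6},
    {"delta_pos": [0, 0, -0.0013], "turn": [0, 0, 0], "fingers": 0.5},
    {"delta_pos": [0, 0, -0.0013], "turn": [0, 0, 0], "fingers": 0.3},
    {"delta_pos": [0, 0, -0.0013], "turn": [0, 0, 0], "fingers": 0.3},
    {"delta_pos": [0, 0, -0.0013], "turn": [0, 0, 0], "fingers": 0.3}
  ],
  "force": 20
}}

```text
clock: 21.1
position: [0.5376, -0.2508, 0.0961]
ee_rot: [0.992, -0.123, 0.0, 0.0]
ft_force: [-0.1, 0.1, 0.5]
grip_width: 0.702
grasp_force: 0.0
```

Scaled: -0.2 m is -0.3333, -0.15 m is -0.25.

Request:
{"method": "move_arm", "body": {
  "plan": [
    {"delta_pos": [0, 0, -0.0167], "turn": [0, 0, 0], "fingers": 0.3},
    {"delta_pos": [0, 0, -0.05], "turn": [0, 0, 0], "fingers": 0.3},
    {"delta_pos": [0, 0, -0.1], "turn": [0, 0, 0], "fingers": 0.3},
    {"delta_pos": [0, 0, -0.1667], "turn": [0, 0, 0], "fingers": 0.3},
    {"delta_pos": [0, 0, -0.25], "turn": [0, 0, 0], "fingers": 0.3},
    {"delta_pos": [0, 0, -0.3333], "turn": [0, 0, 0], "fingers": 0.3},
    {"delta_pos": [0, 0, -0.3333], "turn": [0, 0, 0], "fingers": 0.3},
    {"delta_pos": [0, 0, -0.3333], "turn": [0, 0, 0], "fingers": 0.3}
  ]
}}

```text
clock: 22.1
position: [0.5374, -0.2507, 0.2961]
ee_rot: [0.992, -0.123, 0.0, 0.0]
ft_force: [0.2, -0.4, 0.0]
grip_width: 0.702
grasp_force: 0.0
```

```bash
python3 - <<'E'
from h import *
o,c,P=wrist(); print(o["position"],o["grip_width"])
m=(P[...,2]>.105)&(P[...,2]<.135)&(abs(P[...,0]-.54)<.1)&(abs(P[...,1]+.25)<.05)
q=P[m]; A=np.c_[q[:,:2],np.ones(len(q))]
print(cv2.minAreaRect(q[:,:2].astype(np.float32)*1000),np.median(q[:,2]),np.linalg.lstsq(A,q[:,2],rcond=None)[0])
cv2.imwrite("pics/w5.png",c["color"][...,::-1])
E
```

```text
[ 0.53738235 -0.25071854  0.29610933] 0.7017195010154802
((537.68505859375, -250.5285186767578), (30.06096839904785, 139.6470947265625), 75.77936553955078) 0.12129147329779544 [0.00065724 0.00101858 0.12119408]
```

View pics/w5.png

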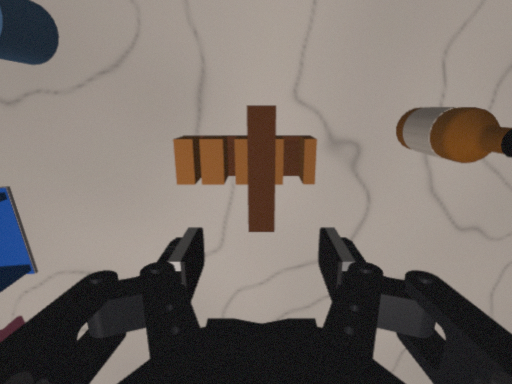

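The picture shows the board hanging in slot 3: rail at cols 247-275, rows 105-231, top at 0.1213, so the lower edge is at 20 mm. It's level and centred, and the gripper is clear.

```bash
python3 -c "
from workcell import *
print(hand_in())"
```

```text
the job is handed in; nothing more can be done
None
```

The blue-bay board now hangs by its shoulders in slot 3 (21 mm), after slots 1 and 2 stopped it under gentle pressure; it measured level, centred and about 20 mm above the rack's underside, the gripper is clear, and the job is handed in with no verdict returned.

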